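# Check a mould plug in the go / no-go gap gauge

## Robot

A 6-joint arm with a two-finger parallel gripper is mounted at the origin on a cart in front of the work surface, level with it; the furniture and walls round the work are solid. World frame = base frame: x ahead of the robot, y to its left, z up, the work surface at z = 0. Lengths are in m, angles in rad, forces in N, time in s.
With the tool pointing down it reaches from about 0.375 to 0.975 m from the base axis. Payload 3.8 kg.
Tool frame: the origin (TCP) lies midway between the tips of the shut fingers; the grasp point (between the pads) lies 19 mm behind it; z points along the fingers, y is the line along which they close (so a half turn about z gives the same grasp; the last joint's range is limited). The gripper opens to 85 mm and grips with 20 to 120 N. Pads are 22 mm wide; open, the fingers measure 114 mm over their backs; the gripper's body (76 mm by 85 mm) begins 54 mm behind the grasp point. The pads swing forward as they close: fully open they stand 13 mm farther back than shut.
Start: joints at [1.128, 0.264, 1.604, -0, 1.274, -0.037], TCP at [0.266, 0.62, 0.231] pointing down, gripper open.
Joint ranges: [-2.63, 2.63], [-0.94, 2.18], [0.31, 2.57], [-1.31, 4.45], [0, 2.66], [-2.55, 2.55]. Speed limits (rad/s): [2.57, 2.57, 3.14, 3.14, 3.14, 3.14].

## Interface

Orientations are given as a rotation vector (axis times angle).
In Python, from workcell import status, read_camera, workorder, masks_of gives the robot as it stands.
- The arm moves only by the tool drive_tool, never from a script. Its argument "rows" is a list of rows, each a list of 7 numbers: the turn, a rotation vector about the tool's x, y, z in degrees, then the shift along the tool's x, y, z in m, then the opening, from 0 (shut) to 1 (fully open). In form: [[ax, ay, az, tx, ty, tz, claw], ...]. A call has 1 to 8 rows; each row shifts and turns the commanded pose from where the row before left it, along the tool's axes as they then stand; what a row does not reach is not made up. A row lasts 1/12 s, in which the tool goes at most 41.7 mm and 7.16 degrees, less where a joint would pass 70% of its speed; a pose out of reach is approached as far as the arm can. A call is refused whole if a number of a shift passes 0.0417 or a number of a turn 7.16, either way. A call with a gripper value outside its range is refused whole. The fingers move at their own pace and stop on an object; "force" is the grip in N (left out, the last holds). Time passes only in rows, so rows that do not move let the fingers close. It gives the time, the measured TCP pose, the force, the opening and the grip force at its end, in the units of the state.
- status.read_state(): the state, without advancing time (a new reading comes with each control period).
- read_camera(name): name is "scene" or "top" or "wrist"; returns a dict with "color" (480x640x3 uint8, red, green, blue), "intrinsics" (3x3 intrinsics, pixels), "world_from_camera" (4x4, takes a point from camera to world coordinates); the wrist camera has in their place "mount" (4x4, takes a point from camera to tool coordinates, whose origin is the TCP and whose axes are the flange's). Camera axes: x right, y up, looking along -z (the intrinsics and any distortion apply to the point x, -y, -z); pixel columns grow to the right and rows downward; lengths in m; the calibration is good to about 2 mm. The wrist camera is an equidistant fisheye: a pixel r from the principal point sees the ray r / f radians off the axis. A picture is of the moment at which its call begins: read the wrist's pose just before it. There is no depth.
- workorder.finish_job(): hands the job in; it is judged then, once.
Trained networks look in a picture, given as the dict that the camera call returned (one of the last four; its "shot" number tells which), for a name from the list of things; names that differ only in an ending like _2 or _b are one class to them, and where a whole thing is asked for, a point or a joint stands for the part that bears it (a point fixed in the world has none). Each returns a list of dicts, best first, with "score" (0 to 1); they miss things now and then, are a little off and sometimes report something else, mostly with a low value. They report only what shows in the picture. A call takes as long as a camera call. They do not tell look-alikes from the thing itself.
- masks_of(picture, name): "mask" (480x640 bool, what is visible of it) and "bbox" ([left, top, right, bottom] in pixels, round what is visible of it).
The state is a dict: "time": time; "q": joint angles; "joint_vel": joint speeds; "joint_torque": joint torques, N m; "tool_pos": TCP position; "tcp_rot": TCP orientation; "wrist_force": force on the tool from outside, world axes, zero at the start; "torque": the same for the moment, N m; "width": opening from 0.0 (shut) to 1.0 (fully open); "grip_force": force on a finger pad.
Only numpy, scipy, OpenCV 4.12 (cv2) and the standard library are available. Lean on these libraries where they do the work, as an engineer would, in place of code of your own. Each camera call takes 0.05 s, during which the arm holds its last target. There are 200 camera calls.

## Task

Check the loose turned mould plug in the bench gap gauge: keeping it upright and low on the gauge plate, push it from the front right through the wide go gap and out at the back, then try it lightly in the mouth of the narrow no-go gap, from either side, so that both jaws stop it. It passes if it is stopped, so then stand it upright in the shallow wooden tray beside the plug already checked and let go. Do not disturb the checked plug or the oak bung.

Things in the scene. Friction and masses are not known exactly. Their poses are not given: they have to be found in the camera images.
- plug: the mould plug to check: pale turned wooden cylinder, 34 mm diameter, 40 mm tall, about 30 g, with a small centre bore in its top, standing loose on the bench on the robot's right. Origin: centre of its underside; z up along its axis. Its place and that of the oak bung may be exchanged.
- gauge: gap gauge, fixed: dark steel plate 150 (x) x 160 (y) x 12 mm; on it three bright steel jaws, x -22 to +22 mm, 13 mm high, tops 25 mm above the bench. Between them, open along x: go gap 37 mm wide, y +12 to +49 mm; no-go gap 29 mm wide, y -41 to -12 mm. Bare plate before and behind. Origin: centre of its underside; -x front (to the robot, turned up to 0.3 rad), +x back, +y left, z up.
- go_gap (a point): middle of the wide (37 mm) go gap, on the plate's upper face 12 mm above the bench; axes as the gauge. The plug passes with 1.5 mm to spare on each side; it has gone through when its axis is 39 mm or more beyond this point in the gauge's +x, its side then clear of the jaws.
- nogo_gap (a point): middle of the narrow (29 mm) no-go gap, on the plate's upper face; axes as the gauge. The 34 mm plug cannot enter: centred on the gap, it is stopped by both jaw corners when its axis is about 31 mm from this point along the gauge's x (front or back).
- tray: shallow wooden tray on the robot's left, lying on the bench, 130 (x) x 160 (y) mm outside, fixed; floor 6 mm thick, rim 7 mm thick with its top 16 mm above the bench. Origin: centre of its underside; axes along its sides, z up.
- tray_space (a point): middle of the free part of the tray, on its floor (6 mm above the bench), 35 mm from the tray's centre in its -y; axes as the tray. The checked plug stands at least 65 mm away.
- checked_plug: plug of the same form (34 mm diameter, 40 mm tall), already checked, standing loose in the +y half of the tray. Origin: centre of its underside. Leave it.
- oak_bung: darker tapered oak bung, 42 mm across, 48 mm tall, standing loose on the bench on the robot's right, at least 90 mm from the plug. Origin: centre of its underside. Leave it.
There are look-alikes about, which are no part of the job. Leave any pink look-alike of the checked_plug alone. Leave any turquoise look-alike of the plug alone.

How it is judged:
By the outcome, as a careful person would: the job done as asked, in the order asked, and still so for the second after the job is handed in, with the robot touching nothing.
It also fails if it takes over 54 s, if anything falls off the work surface, if the arm or the gripper's body presses on something with over 40 N, if the wrist force passes 120 N, or if a joint passes its speed limit or range.

## Working session

There is one attempt and no reset: what is moved stays moved. The work goes in short steps, Python scripts to look and compute and a tool call to move; the robot and the scene stay as the last step left them, time stands still between calls to the robot, and variables do not carry over. Pictures are saved under pics/ and viewed, at most 11 in all, crops included, and the job is handed in when it is done.

Besides the shell and the picture viewer there is one more tool, called as name([rows], argument=value, ...), one row to a line, values as JSON. drive_tool: Moves the arm, as the interface text tells. Its arguments: {"type":"object","properties":{"rows":{"type":"array"},"force":{"type":"number"}},"required":["rows"]}

```bash
mkdir -p pics; ls; cat > h.py <<'E'
import numpy as np, cv2
from scipy.spatial.transform import Rotation as R
from workcell import status, read_camera, workorder, masks_of
def ray(p,u,v):
    K=p["intrinsics"];T=np.array(p["world_from_camera"])
    d=np.array([(u-K[0][2])/K[0][0],-(v-K[1][2])/K[1][1],-1.])
    return T[:3,3],T[:3,:3]@d
def onz(p,u,v,z):
    o,d=ray(p,u,v);return o+d*(z-o[2])/d[2]
def proj(p,X):
    K=np.array(p["intrinsics"]);T=np.linalg.inv(p["world_from_camera"])
    c=T[:3,:3]@np.array(X)+T[:3,3];return K[0,2]+K[0,0]*c[0]/-c[2],K[1,2]-K[1,1]*c[1]/-c[2]
def tri(r1,r2):
    (o1,d1),(o2,d2)=r1,r2
    A=np.stack([d1,-d2],1);s=np.linalg.lstsq(A,o2-o1,rcond=None)[0]
    a,b=o1+s[0]*d1,o2+s[1]*d2;return (a+b)/2,np.linalg.norm(a-b)
def save(p,n): cv2.imwrite("pics/"+n,p["color"][...,::-1])
E
python3 - <<'E'
from h import *
print(status.read_state())
for c in("top","scene"):
    p=read_camera(c);save(p,c+"1.png");print(c,p["intrinsics"],np.round(p["world_from_camera"],3).tolist(),[k for k in p])
    for n in("plug","gauge","tray","checked_plug","oak_bung"):
        for m in masks_of(p,n):
            ys,xs=np.nonzero(m["mask"]);print(n,round(m["score"],2),np.round(m["bbox"]),xs.mean().round(1),ys.mean().round(1),np.round(onz(p,xs.mean(),ys.mean(),.02),3))
E
```

```text
pics
{'time': 0.0, 'q': array([ 1.12808708e+00,  2.64784449e-01,  1.60538197e+00, -3.01168231e-05,
        1.27369536e+00, -3.68648946e-02]), 'joint_vel': array([-1.83796033e-04, -1.29955153e-04,  1.52585345e-04, -5.27189686e-04,
       -4.60538296e-05,  1.14852588e-03]), 'joint_torque': array([-7.75492317e-04, -5.15122998e+01, -3.67300808e+01,  1.82665640e-04,
        1.32045770e-02,  1.96647801e-05]), 'tool_pos': array([0.26616068, 0.61950989, 0.22993664]), 'tcp_rot': array([-0.63301575, -3.07663344,  0.00347252]), 'wrist_force': array([-0.15918814,  0.29283186, -0.91129093]), 'torque': array([0.03169497, 0.01190796, 0.02952908]), 'grip_force': 0.0, 'width': 1.0031033519751993}
top [[549.02610466   0.         309.3450481 ]
 [  0.         549.02610466 237.28304927]
 [  0.           0.           1.        ]] [[0.005, 0.984, -0.177, 0.33], [-1.0, 0.005, -0.001, 0.083], [-0.0, 0.177, 0.984, 1.269], [0.0, 0.0, 0.0, 1.0]] ['color', 'intrinsics', 'world_from_camera', 'shot']
plug 0.69 [467. 210. 485. 226.] 474.8 219.6 [ 0.599 -0.3    0.02 ]
plug 0.56 [183. 237. 200. 253.] 191.5 244.4 [0.5
[... 716 characters left out ...]
6967864]
 [  0.           0.           1.        ]] [[0.472, 0.477, -0.741, -0.267], [-0.882, 0.239, -0.407, -0.359], [-0.017, 0.846, 0.533, 0.624], [0.0, 0.0, 0.0, 1.0]] ['color', 'intrinsics', 'world_from_camera', 'shot']
plug 0.6 [474. 267. 492. 289.] 484.1 278.0 [ 0.599 -0.297  0.02 ]
plug 0.56 [435. 255. 454. 274.] 443.4 263.6 [ 0.613 -0.205  0.02 ]
gauge 0.94 [281. 230. 372. 281.] 324.5 256.5 [0.516 0.049 0.02 ]
tray 0.87 [201. 212. 278. 246.] 242.9 230.8 [0.526 0.29  0.02 ]
checked_plug 0.66 [188. 205. 206. 219.] 198.8 211.8 [0.555 0.461 0.02 ]
checked_plug 0.51 [218. 213. 231. 232.] 224.0 221.1 [0.545 0.365 0.02 ]
oak_bung 0.72 [457. 290. 480. 316.] 468.1 304.0 [ 0.496 -0.286  0.02 ]
```

View pics/top1.png

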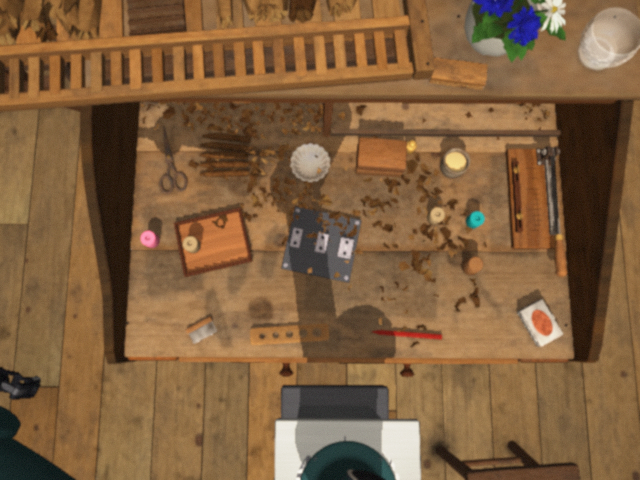

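```bash
python3 - <<'E'
import cv2
a=cv2.imread("pics/top1.png");b=cv2.imread("pics/scene1.png")
c=cv2.resize(a[190:290,400:500],None,fx=4,fy=4);d=cv2.resize(b[240:340,400:500],None,fx=4,fy=4)
cv2.imwrite("pics/crop1.png",cv2.hconcat([c,d]))
for i in((219,475),(215,435)):print(a[i][::-1])
E
```

```text
[ 39 171 162]
[196 160 112]
```

View pics/crop1.png

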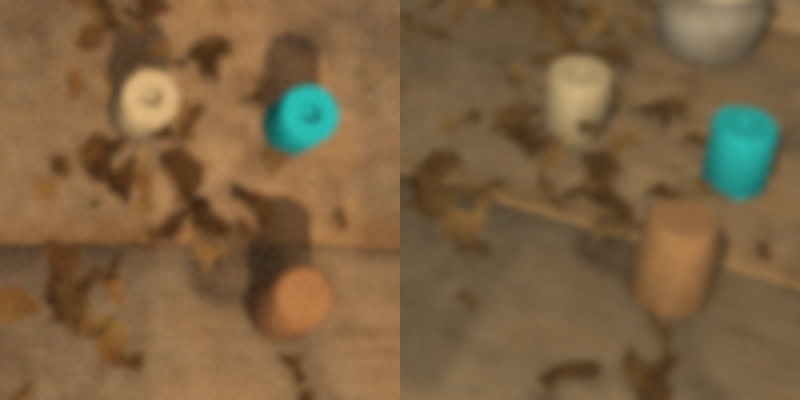

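Pale cylinders that could be taken for the plug (top image): the plug at (436,216), the turquoise look-alike at (475,219), the checked plug in the tray at (191,244), and the pink look-alike at (149,239). The oak bung is at (472,265). In the close crop, (436,216) is the pale bored cylinder on the right, so that's the one I'll take. Next I'll triangulate it along with the jaws and tray.

```bash
python3 - <<'E'
from h import *
P={c:read_camera(c) for c in("top","scene")}
def blobs(p,n,lo):
    m=masks_of(p,n)[0]["mask"]; g=p["color"].min(2)
    b=((g>lo)&m).astype(np.uint8);k,_,s,c=cv2.connectedComponentsWithStats(b)
    return sorted([(c[i].round(1).tolist(),int(s[i,4])) for i in range(1,k) if s[i,4]>15])
for c in P: print(c,blobs(P[c],"gauge",130))
# plug
pm={}
for c,guess in(("top",(436,216)),("scene",(444,264))):
    m=min(masks_of(P[c],"plug"),key=lambda m:abs(np.mean([m["bbox"][0],m["bbox"][2]])-guess[0]))
    ys,xs=np.nonzero(m["mask"]);pm[c]=(xs.mean(),ys.mean())
print("plug mid",tri(ray(P["top"],*pm["top"]),ray(P["scene"],*pm["scene"])))
print("plug top",tri(ray(P["top"],437.5,214.2),ray(P["scene"],445,257.5)))
m=masks_of(P["top"],"tray")[0]["mask"].astype(np.uint8)
cs=max(cv2.findContours(m,0,2)[0],key=cv2.contourArea)
w=np.array([onz(P["top"],*q[0],.012)[:2] for q in cs],np.float32)
r=cv2.minAreaRect(w);print("tray",r)
m=masks_of(P["top"],"gauge")[0]["mask"].astype(np.uint8)
cs=max(cv2.findContours(m,0,2)[0],key=cv2.contourArea)
w=np.array([onz(P["top"],*q[0],.012)[:2] for q in cs],np.float32)
print("gauge",cv2.minAreaRect(w))
w=read_camera("wrist");print(w["intrinsics"],w["mount"])
a=[cv2.resize(P["top"]["color"][190:300,270:380],None,fx=3.6,fy=3.6),cv2.resize(P["top"]["color"][190:300,160:270],None,fx=3.6,fy=3.6)]
cv2.imwrite("pics/crop2.png",cv2.hconcat(a)[...,::-1])
E
```

```text
top [([323.6, 241.3], 94), ([345.1, 247.9], 254)]
scene []
plug mid (array([ 0.6071462 , -0.20773598,  0.02429379]), np.float64(0.002721173934287467))
plug top (array([ 0.60647294, -0.20799461,  0.04152182]), np.float64(0.0012521580353366073))
tray ((0.5451574921607971, 0.309235155582428), (0.13261425495147705, 0.1612163931131363), 13.793935775756836)
gauge ((0.5408480167388916, 0.056868549436330795), (0.16345353424549103, 0.153943732380867), 77.98997497558594)
[[371.64829954   0.         320.31950154]
 [  0.         371.64829954 239.2765354 ]
 [  0.           0.           1.        ]] [[ 1.78932103e-04  9.64922580e-01  2.62534535e-01  6.64495478e-02]
 [ 9.99999773e-01 -3.43251064e-04  5.80032794e-04 -5.09753411e-04]
 [ 6.49801999e-04  2.62534372e-01 -9.64922422e-01 -1.43084443e-01]
 [ 0.00000000e+00  0.00000000e+00  0.00000000e+00  1.00000000e+00]]
```

View pics/crop2.png

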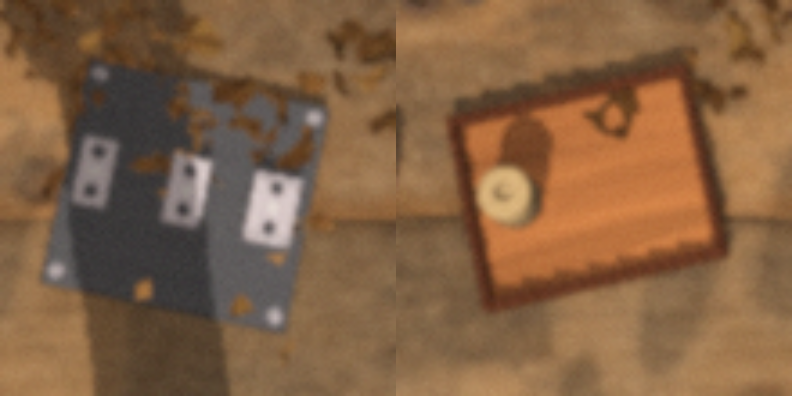

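```bash
cat >> h.py <<'E'
from scipy.linalg import logm,expm
def pose(s):
    T=np.eye(4);T[:3,:3]=R.from_rotvec(s["tcp_rot"]).as_matrix();T[:3,3]=s["tool_pos"];return T
def down(x,y,z,phi):
    T=np.eye(4);c,s=np.cos(phi),np.sin(phi)
    T[:3,0]=[-s,c,0];T[:3,1]=[c,s,0];T[:3,2]=[0,0,-1];T[:3,3]=x,y,z
    return T
def yaw(T): return np.arctan2(T[1,1],T[0,1])
def plan(T0,T1,N=None):
    L=np.real(logm(np.linalg.inv(T0)@T1))
    w=np.degrees([L[2,1],L[0,2],L[1,0]]);n=N or int(np.ceil(max(np.abs(w).max()/7,np.abs(L[:3,3]).max()/.041,1)))
    E=expm(L/n);print("N",n,np.r_[w/n,E[:3,3]].round(4).tolist())
def wpix(p,T,X):
    C=T@np.array(p["mount"]);c=C[:3,:3].T@(np.array(X)-C[:3,3]);v=np.array([c[0],-c[1],-c[2]])
    th=np.arctan2(np.hypot(v[0],v[1]),v[2]);k=p["intrinsics"];r=k[0][0]*th/np.hypot(v[0],v[1]);return k[0][2]+r*v[0],k[1][2]+r*v[1]
def wray(p,T,u,v):
    C=T@np.array(p["mount"]);k=p["intrinsics"];a=np.array([u-k[0][2],v-k[1][2]]);r=np.hypot(*a);th=r/k[0][0]
    d=np.array([a[0]/r*np.sin(th),-a[1]/r*np.sin(th),-np.cos(th)]);return C[:3,3],C[:3,:3]@d
def wonz(p,T,u,v,z):
    o,d=wray(p,T,u,v);return o+d*(z-o[2])/d[2]
E
python3 - <<'E'
from h import *
T=pose(status.read_state());print(np.degrees(yaw(T)))
plan(T,down(.607,-.208,.15,-.21),24)
E
```

```text
66.74900516858396
N 24 [-0.0001, 0.0, 3.2825, -0.0401, -0.0047, 0.0034]
```

drive_tool([
  [0, 0, 3.28, -0.0401, -0.0047, 0.0034, 1],
  [0, 0, 3.28, -0.0401, -0.0047, 0.0034, 1],
  [0, 0, 3.28, -0.0401, -0.0047, 0.0034, 1],
  [0, 0, 3.28, -0.0401, -0.0047, 0.0034, 1],
  [0, 0, 3.28, -0.0401, -0.0047, 0.0034, 1],
  [0, 0, 3.28, -0.0401, -0.0047, 0.0034, 1],
  [0, 0, 3.28, -0.0401, -0.0047, 0.0034, 1],
  [0, 0, 3.28, -0.0401, -0.0047, 0.0034, 1],
])

```text
time: 1.72
tool_pos: [0.508, 0.407, 0.204]
tcp_rot: [1.319, 2.851, 0.001]
wrist_force: [0.8, 0.6, -1.0]
width: 1.0
grip_force: 0.0
```

drive_tool([
  [0, 0, 3.28, -0.0401, -0.0047, 0.0034, 1],
  [0, 0, 3.28, -0.0401, -0.0047, 0.0034, 1],
  [0, 0, 3.28, -0.0401, -0.0047, 0.0034, 1],
  [0, 0, 3.28, -0.0401, -0.0047, 0.0034, 1],
])

```text
time: 2.05
tool_pos: [0.5856, 0.2656, 0.1905]
tcp_rot: [1.636, 2.682, 0.001]
wrist_force: [0.8, 0.5, 0.1]
width: 0.998
grip_force: 0.0
```

```bash
cat > shot.py <<'E'
import sys,pickle
from h import *
s=status.read_state();p=read_camera("wrist");T=pose(s)
out=dict(p=p,T=T)
for n in sys.argv[2:]:
    out[n]=masks_of(p,n)
    for m in out[n]: 
        ys,xs=np.nonzero(m["mask"]);print(n,round(m["score"],2),np.round(m["bbox"]),xs.mean().round(1),ys.mean().round(1),wonz(p,T,xs.mean(),ys.mean(),.02).round(4))
print(s["time"],T[:3,3].round(4),np.degrees(yaw(T)).round(2),T[:3,2].round(4),s["wrist_force"].round(1),s["width"].round(3),s["grip_force"])
pickle.dump(out,open(sys.argv[1]+".pkl","wb"));save(p,sys.argv[1]+".png")
E
python3 shot.py w12 tray checked_plug
```

```text
tray 0.78 [215.  47. 399. 254.] 303.9 153.0 [0.5476 0.3084 0.02  ]
checked_plug 0.88 [295.  72. 341. 120.] 318.2 95.6 [0.536  0.3571 0.02  ]
checked_plug 0.7 [366.   0. 413.  35.] 385.2 14.3 [0.5524 0.4496 0.02  ]
checked_plug 0.48 [214.  47. 399. 256.] 304.3 153.2 [0.548  0.3084 0.02  ]Traceback (most recent call last):
  File "shot.py", line 9, in <module>
    print(s["time"],T[:3,3].round(4),np.degrees(yaw(T)).round(2),T[:3,2].round(4),s["wrist_force"].round(1),s["width"].round(3),s["grip_force"])
                                                                                                            ^^^^^^^^^^^^^^^^
AttributeError: 'float' object has no attribute 'round'
```

drive_tool([
  [0, 0, 3.28, -0.0401, -0.0047, 0.0034, 1],
  [0, 0, 3.28, -0.0401, -0.0047, 0.0034, 1],
  [0, 0, 3.28, -0.0401, -0.0047, 0.0034, 1],
  [0, 0, 3.28, -0.0401, -0.0047, 0.0034, 1],
])

```text
time: 2.53
tool_pos: [0.6288, 0.1126, 0.1772]
tcp_rot: [1.928, 2.48, 0.002]
wrist_force: [0.6, 0.7, -0.6]
width: 1.0
grip_force: 0.0
```

```bash
python3 shot.py w16 gauge
python3 -c "
import cv2
cv2.imwrite('pics/w_both.png',cv2.vconcat([cv2.resize(cv2.imread('pics/w%d.png'%i)[:480],(400,300)) for i in(12,16)]))"
```

```text
gauge 0.65 [124. 139. 326. 358.] 219.0 240.0 [0.5482 0.0752 0.02  ]Traceback (most recent call last):
  File "shot.py", line 9, in <module>
    print(s["time"],T[:3,3].round(4),np.degrees(yaw(T)).round(2),T[:3,2].round(4),s["wrist_force"].round(1),s["width"].round(3),s["grip_force"])
                                                                                                            ^^^^^^^^^^^^^^^^
AttributeError: 'float' object has no attribute 'round'
[ WARN:0@0.018] global loadsave.cpp:275 findDecoder imread_('pics/w12.png'): can't open/read file: check file path/integrity
Traceback (most recent call last):
TypeError: 'NoneType' object is not subscriptable
```

```bash
sed -i 's/s\["width"\].round(3)/s["width"]/' shot.py; python3 shot.py w16 gauge; python3 - <<'E'
import pickle,cv2
from h import *
o=pickle.load(open("w16.pkl","rb"));p,T=o["p"],o["T"]
im=p["color"][...,::-1].copy();cv2.imwrite("pics/w16c.png",cv2.resize(im[110:410,90:490],None,fx=2,fy=2))
E
```

```text
gauge 0.86 [124. 137. 327. 350.] 220.0 236.3 [0.5483 0.0743 0.02  ]
2.6333 [0.6289 0.1082 0.1764] 14.01 [-3.0e-04 -1.9e-03 -1.0e+00] [ 0.3 -0.1 -0.8] 1.0046569314710059 0.0
```

View pics/w16c.png

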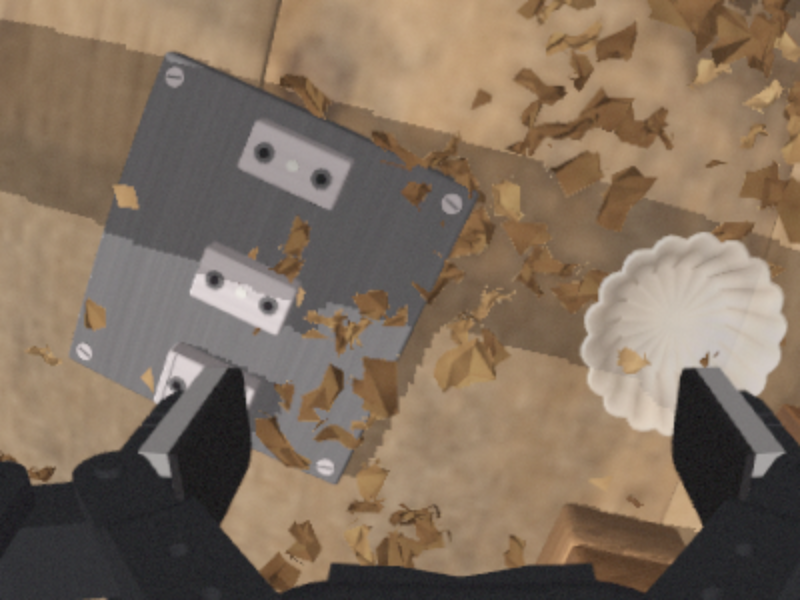

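The wrist view shows the gauge: left jaw at crop (293,165), middle jaw at (242,292), right jaw partly behind a finger, and plate screws at (174,77), (452,204), (84,352) and (325,467).

```bash
python3 - <<'E'
import pickle
from h import *
o=pickle.load(open("w16.pkl","rb"));p,T=o["p"],o["T"]
f=lambda c,z:wonz(p,T,c[0]/2+90,c[1]/2+110,z)[:2]
S=[f(c,.012) for c in((174,77),(452,204),(84,352),(325,467))]  # BL(front-left) , back-left, front-right, back-right
print(np.mean(S,0));
for a,b in((0,1),(2,3),(2,0),(3,1)):
    d=S[b]-S[a];print(np.linalg.norm(d).round(4),np.degrees(np.arctan2(d[1],d[0])).round(2))
H=[f(c,.025) for c in((264,152),(321,178),(214,279),(269,305))]
L,M=(H[0]+H[1])/2,(H[2]+H[3])/2;print("left jaw",L,"mid",M,np.linalg.norm(L-M))
for d in(H[1]-H[0],H[3]-H[2],L-M):print(np.degrees(np.arctan2(d[1],d[0])).round(2),np.linalg.norm(d))
plan(T,down(.607,-.208,.12,-.208))
E
```

```text
[0.543867   0.05600383]
0.1327 -11.5
0.1324 -11.5
0.1428 78.39
0.1428 78.25
left jaw [0.55596478 0.1155772 ] mid [0.54412734 0.05665183] 0.060102613226124674
-11.35 0.02600532206377572
-11.56 0.026626570689108415
78.64 0.060102613226124674
N 8 [-0.0027, 0.0138, 3.2415, -0.0397, -0.0046, 0.0071]
```

drive_tool([
  [0, 0, 3.24, -0.0397, -0.0046, 0.0071, 1],
  [0, 0, 3.24, -0.0397, -0.0046, 0.0071, 1],
  [0, 0, 3.24, -0.0397, -0.0046, 0.0071, 1],
  [0, 0, 3.24, -0.0397, -0.0046, 0.0071, 1],
  [0, 0, 3.24, -0.0397, -0.0046, 0.0071, 1],
  [0, 0, 3.24, -0.0397, -0.0046, 0.0071, 1],
  [0, 0, 3.24, -0.0397, -0.0046, 0.0071, 1],
  [0, 0, 3.24, -0.0397, -0.0046, 0.0071, 1],
])

```text
time: 3.4
tool_pos: [0.6091, -0.2033, 0.1203]
tcp_rot: [2.434, 1.985, 0.002]
wrist_force: [0.1, -0.1, -0.8]
width: 1.001
grip_force: 0.0
```

```bash
python3 shot.py wp plug; python3 - <<'E'
import pickle
from h import *
o=pickle.load(open("wp.pkl","rb"));p,T=o["p"],o["T"]
P=read_camera("top")
print(wpix(p,T,[.607,-.208,.04]))
m=o["plug"][0];ys,xs=np.nonzero(m["mask"]);c=wray(p,T,xs.mean(),ys.mean())
tm=min(masks_of(P,"plug"),key=lambda m:abs(np.mean([m["bbox"][0],m["bbox"][2]])-436));ys,xs=np.nonzero(tm["mask"]);print(tri(c,ray(P,xs.mean(),ys.mean())))
E
```

```text
plug 0.85 [309. 327. 356. 388.] 333.6 359.3 [ 0.5998 -0.3001  0.02  ]
plug 0.64 [293. 215. 348. 279.] 321.2 248.2 [ 0.6083 -0.21    0.02  ]
3.4 [ 0.6091 -0.2033  0.1203] -11.58 [ 1.7e-03  4.0e-04 -1.0e+00] [ 0.1 -0.1 -0.8] 1.0013444342767428 0.0
(np.float64(318.6271896912306), np.float64(254.68858292543467))
(array([ 0.59548093, -0.18954416,  0.16043921]), np.float64(0.04594593740814734))
```

View pics/wp.png

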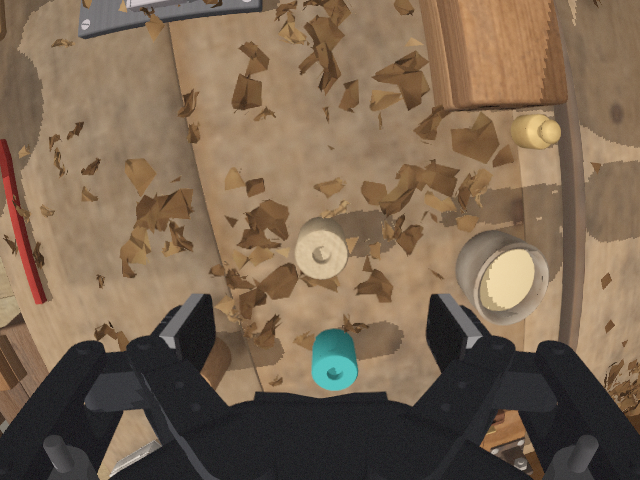

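The wrist view shows the pale plug's bore at (322,255), the turquoise look-alike at (335,360), and the bung partly behind the left finger at (213,360). I'll first close across to centre the plug, then regrip along the gauge's x.

```bash
python3 - <<'E'
import pickle
from h import *
o=pickle.load(open("wp.pkl","rb"));p,T=o["p"],o["T"]
print(wonz(p,T,322,254.5,.04))
x=wonz(p,T,322,254.5,.04)
T=pose(status.read_state());print(T[:3,3],status.read_state()["q"])
A=down(x[0],x[1],.05,np.radians(78.45));plan(T,A);plan(A,down(x[0],x[1],.05,np.radians(-11.55)))
E
```

```text
[ 0.60910844 -0.2083054   0.04      ]
[ 0.60838744 -0.20297382  0.12001811] [-3.61454880e-01  2.89059083e-01  1.78609780e+00  1.27784171e-03
  1.06676382e+00 -1.59452640e-01]
N 13 [0.0035, -0.0045, -6.9276, -0.0004, -0.0002, 0.0054]
N 13 [0.0, 0.0, 6.9231, -0.0, 0.0, 0.0]
```

drive_tool([
  [0, 0, -6.92, -0.0004, -0.0002, 0.0054, 1],
  [0, 0, -6.92, -0.0004, -0.0002, 0.0054, 1],
  [0, 0, -6.92, -0.0004, -0.0002, 0.0054, 1],
  [0, 0, -6.92, -0.0004, -0.0002, 0.0054, 1],
  [0, 0, -6.92, -0.0004, -0.0002, 0.0054, 1],
  [0, 0, -6.92, -0.0004, -0.0002, 0.0054, 1],
  [0, 0, -6.92, -0.0004, -0.0002, 0.0054, 1],
])

```text
time: 4.18
tool_pos: [0.6087, -0.2036, 0.0828]
tcp_rot: [1.391, 2.815, 0.002]
wrist_force: [-0.2, -0.2, 0.1]
width: 1.0
grip_force: 0.0
```

drive_tool([
  [0, 0, -6.92, -0.0004, -0.0002, 0.0054, 1],
  [0, 0, -6.92, -0.0004, -0.0002, 0.0054, 1],
  [0, 0, -6.92, -0.0004, -0.0002, 0.0054, 1],
  [0, 0, -6.92, -0.0004, -0.0002, 0.0054, 1],
  [0, 0, -6.92, -0.0004, -0.0002, 0.0054, 1],
  [0, 0, -6.92, -0.0004, -0.0002, 0.0054, 1],
  [0, 0, 0, 0, 0, 0, 1],
])

```text
time: 4.77
tool_pos: [0.609, -0.2059, 0.0493]
tcp_rot: [-0.308, -3.126, -0.002]
wrist_force: [1.1, 0.2, 0.4]
width: 0.999
grip_force: 0.0
```

```bash
python3 - <<'E'
from h import *
s=status.read_state();T=pose(s);print(s["time"],T[:3,3],np.degrees(yaw(T)),s["q"][5])
plan(T,down(.6091,-.2083,.012,np.radians(78.45)),3)
E
```

```text
4.7667 [ 0.60900078 -0.2059063   0.04934178] 78.73378250598645 -1.7399980800158181
N 3 [0.0191, -0.0175, 0.0946, -0.0002, -0.0008, 0.0124]
```

drive_tool([
  [0, 0, 0, -0.0002, -0.0008, 0.0124, 1],
  [0, 0, 0, -0.0002, -0.0008, 0.0124, 1],
  [0, 0, 0, -0.0002, -0.0008, 0.0124, 1],
  [0, 0, 0, 0, 0, 0, 0.3],
  [0, 0, 0, 0, 0, 0, 0.3],
  [0, 0, 0, 0, 0, 0, 0.3],
  [0, 0, 0, 0, 0, 0, 0.3],
  [0, 0, 0, 0, 0, 0, 0.3],
], force=20)

```text
time: 5.43
tool_pos: [0.609, -0.2123, 0.0135]
tcp_rot: [0.321, 3.124, -0.001]
wrist_force: [-0.4, -0.0, -0.5]
width: 0.394
grip_force: 21.3
```

drive_tool([
  [0, 0, 0, 0, 0, 0, 0.75],
  [0, 0, 0, 0, 0, 0, 0.75],
  [0, 0, 6.92, 0, 0, 0, 0.75],
  [0, 0, 6.92, 0, 0, 0, 0.75],
  [0, 0, 6.92, 0, 0, 0, 0.75],
  [0, 0, 6.92, 0, 0, 0, 0.75],
  [0, 0, 6.92, 0, 0, 0, 0.75],
  [0, 0, 6.92, 0, 0, 0, 0.75],
])

```text
time: 6.1
tool_pos: [0.6085, -0.2121, 0.013]
tcp_rot: [1.415, 2.804, 0.0]
wrist_force: [-0.3, 0.1, 0.8]
width: 0.75
grip_force: 0.0
```

drive_tool([
  [0, 0, 6.92, 0, 0, 0, 0.75],
  [0, 0, 6.92, 0, 0, 0, 0.75],
  [0, 0, 6.92, 0, 0, 0, 0.75],
  [0, 0, 6.92, 0, 0, 0, 0.75],
  [0, 0, 6.92, 0, 0, 0, 0.75],
  [0, 0, 6.92, 0, 0, 0, 0.75],
  [0, 0, 6.92, 0, 0, 0, 0.75],
  [0, 0, 0, 0, 0, 0, 0.75],
])

```text
time: 6.77
tool_pos: [0.6085, -0.2121, 0.0129]
tcp_rot: [2.438, 1.98, 0.0]
wrist_force: [-0.7, -0.9, 0.5]
width: 0.751
grip_force: 0.0
```

```bash
python3 - <<'E'
from h import *
s=status.read_state();T=pose(s);print(s["time"],T[:3,3],np.degrees(yaw(T)),s["q"][5],s["wrist_force"])
plan(T,down(.609,-.2123,.012,np.radians(-11.55)),1)
E
```

```text
6.7667 [ 0.60852477 -0.2120753   0.01294763] -11.830257881427782 -0.16750454996397038 [-0.65296925 -0.89356456  0.47723458]
N 1 [0.0267, 0.0051, -0.2803, -0.0001, 0.0005, 0.0009]
```

drive_tool([
  [0, 0, -0.28, 0, 0, 0, 0.3],
  [0, 0, 0, 0, 0, 0, 0.3],
  [0, 0, 0, 0, 0, 0, 0.3],
  [0, 0, 0, 0, 0, 0, 0.3],
  [0, 0, 0, 0, 0, -0.02, 0.3],
  [0, 0, 0, 0, 0, -0.04, 0.3],
  [0, 0, 0, 0, 0, 0, 0.3],
], force=25)

```text
time: 7.35
tool_pos: [0.6129, -0.2137, 0.0797]
tcp_rot: [2.422, 1.986, 0.008]
wrist_force: [2.7, -1.1, 1.5]
width: 0.39
grip_force: 25.1
```

```bash
python3 shot.py wg plug; python3 - <<'E'
from h import *
T=pose(status.read_state())
g=np.array([.5440,.0563]);a=np.radians(-11.55);ex=np.array([np.cos(a),np.sin(a)]);ey=np.array([-ex[1],ex[0]])
s=g+ey*.0305-ex*.060;print(s)
plan(T,down(*s,.075,a))
E
```

```text
plug 0.72 [272. 255. 368. 372.] 320.2 315.0 [ 0.606  -0.2503  0.02  ]
plug 0.67 [301. 364. 355. 394.] 326.2 382.1 [ 0.5998 -0.3015  0.02  ]
7.35 [ 0.6129 -0.2137  0.0797] -11.32 [ 0.01   -0.0039 -0.9999] [ 2.7 -1.1  1.5] 0.38986976503198323 25.083802150329575
[0.49132178 0.09819577]
N 7 [0.0435, 0.0077, 0.0317, 0.0402, -0.0255, -0.0]
```

View pics/wg.png

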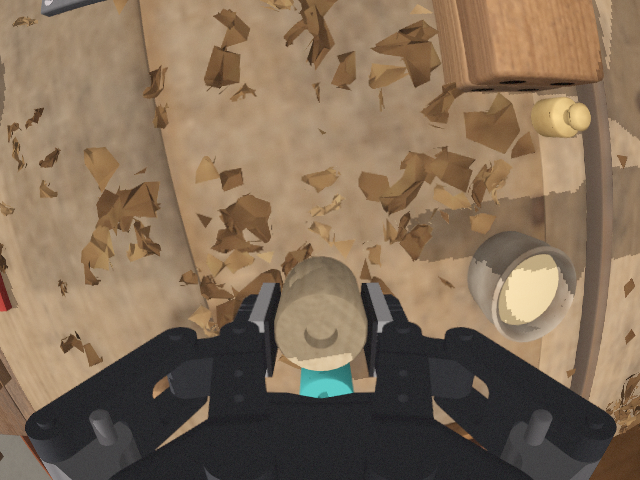

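```bash
cat >> h.py <<'E'
G=np.array([.5440,.0563]);A=np.radians(-11.55);EX=np.array([np.cos(A),np.sin(A)]);EY=np.array([-EX[1],EX[0]])
def gp(x,y,z): return down(*(G+EX*x+EY*y),z,A)
def ing(T): d=T[:2,3]-G;return np.r_[d@EX,d@EY,T[2,3]].round(4),round(np.degrees(yaw(T)),2),T[:2,2].round(4)
E
python3 - <<'E'
from h import *
T=pose(status.read_state());print(ing(T));plan(T,gp(-.056,.0305,.078),8)
E
```

```text
(array([ 0.119 , -0.2503,  0.0754]), np.float64(-11.33), array([ 0.005, -0.002]))
N 8 [0.0381, 0.0068, 0.0277, 0.0351, -0.0218, -0.0004]
```

drive_tool([
  [0, 0, 0, 0.0351, -0.0218, 0, 0.3],
  [0, 0, 0, 0.0351, -0.0218, 0, 0.3],
  [0, 0, 0, 0.0351, -0.0218, 0, 0.3],
  [0, 0, 0, 0.0351, -0.0218, 0, 0.3],
  [0, 0, 0, 0.0351, -0.0218, 0, 0.3],
  [0, 0, 0, 0.0351, -0.0218, 0, 0.3],
  [0, 0, 0, 0.0351, -0.0218, 0, 0.3],
  [0, 0, 0, 0.0351, -0.0218, 0, 0.3],
])

```text
time: 8.12
tool_pos: [0.4905, 0.0991, 0.0714]
tcp_rot: [-2.429, -1.99, 0.003]
wrist_force: [0.6, 0.3, -0.5]
width: 0.382
grip_force: 25.1
```

drive_tool([
  [0, 0, 0, 0, 0, 0, 0.3],
  [0, 0, 0, 0, 0, 0, 0.3],
  [0, 0, 0, 0, 0, 0, 0.3],
])

```text
time: 8.37
tool_pos: [0.4922, 0.0977, 0.0719]
tcp_rot: [-2.429, -1.992, 0.002]
wrist_force: [-0.1, 0.7, -1.4]
width: 0.387
grip_force: 25.2
```

```bash
python3 shot.py wf plug gauge; python3 - <<'E'
from h import *
T=pose(status.read_state());print(ing(T));plan(T,gp(-.056,.0305,.04),3)
im=cv2.imread("pics/wf.png");cv2.imwrite("pics/wfc.png",cv2.resize(im[100:400,170:570],None,fx=2,fy=2,interpolation=2))
E
```

```text
plug 0.85 [274. 253. 367. 370.] 320.3 315.2 [0.4854 0.065  0.02  ]
gauge 0.9 [292. 169. 534. 402.] 414.5 246.0 [0.5452 0.0961 0.02  ]
8.3667 [0.4922 0.0977 0.0719] -11.27 [-1.2e-03 -7.0e-04 -1.0e+00] [-0.1  0.7 -1.4] 0.3867397382453488 25.161626951303333
(array([-0.0579,  0.0292,  0.0724]), np.float64(-11.47), array([-0.0003, -0.0003]))
N 3 [-0.0052, 0.0076, 0.0278, 0.0004, 0.0006, 0.0108]
```

View pics/wfc.png

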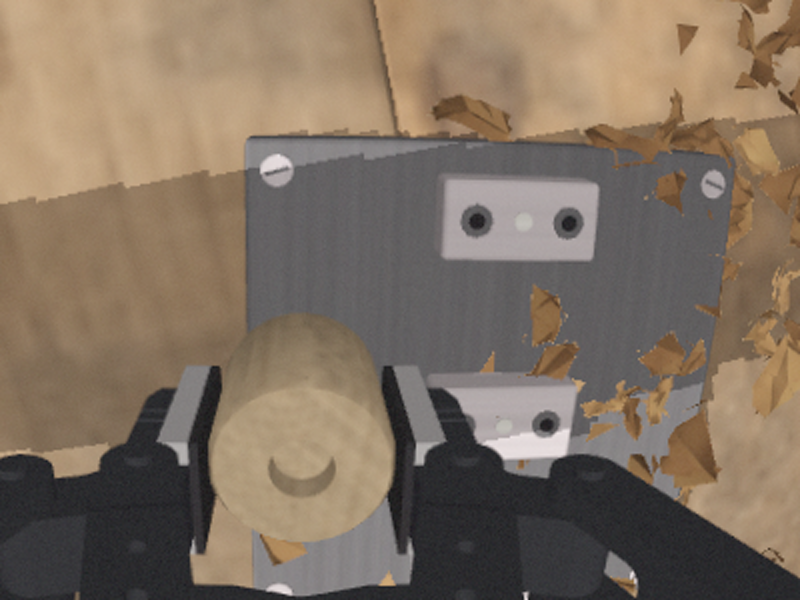

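The crop shows the plug held upright in front of the go gap: bore at (302,474), left jaw holes at (477,221) and (568,223), middle jaw dot at (504,425). I'll recompute the gauge position from this closer view.

```bash
python3 - <<'E'
import pickle
from h import *
o=pickle.load(open("wf.pkl","rb"));p,T=o["p"],o["T"]
f=lambda c,z:wonz(p,T,c[0]/2+170,c[1]/2+100,z)[:2]
g=lambda q:np.r_[(q-G)@EX,(q-G)@EY].round(4)
for n,c,z in(("Lh",(477,221),.025),("Lh2",(568,223),.025),("Ldot",(524,223),.025),("Mh",(546,424),.025),("Mdot",(504,425),.025),("s1",(277,170),.012),("s2",(713,184),.012),("bore",(302,472),T[2,3]+.0275)):print(n,g(f(c,z)))
print(ing(T))
E
```

```text
Lh [-0.0128  0.0602]
Lh2 [0.0131 0.0602]
Ldot [0.0004 0.0599]
Mh [0.0133 0.0001]
Mdot [0.0002 0.0002]
s1 [-0.066   0.0714]
s2 [0.0666 0.0713]
bore [-0.059   0.0289]
(array([-0.0591,  0.0302,  0.0719]), np.float64(-11.27), array([-0.0012, -0.0007]))
```

drive_tool([
  [0, 0, 0, 0.0004, 0.0006, 0.014, 0.3],
  [0, 0, 0, 0.0004, 0.0006, 0.014, 0.3],
  [0, 0, 0, 0.0004, 0.0006, 0.012, 0.3],
  [0, 0, 0, 0, 0, 0, 0.3],
  [0, 0, 0, 0, 0, 0, 0.3],
  [0, 0, 0, 0, 0, 0, 0.3],
])

```text
time: 9.02
tool_pos: [0.4952, 0.0981, 0.0329]
tcp_rot: [2.431, 1.989, 0.0]
wrist_force: [0.6, -0.1, -0.7]
width: 0.388
grip_force: 25.2
```

```bash
cat > rd.py <<'E'
import pickle,sys
from h import *
L=[]
for i in range(int(sys.argv[1]) if len(sys.argv)>1 else 4):
    s=status.read_state();T=pose(s);L.append(np.r_[ing(T)[0],np.degrees(yaw(T)),s["wrist_force"]]);read_camera("top")
print(s["time"],np.round(L,4).tolist(),np.mean(L,0).round(4),s["width"])
E
python3 rd.py
```

```text
9.1667 [[-0.0562, 0.0312, 0.0329, -11.4246, 0.609, -0.0578, -0.7422], [-0.0559, 0.0314, 0.0333, -11.4081, -0.115, 0.5789, -0.4385], [-0.0559, 0.0316, 0.0334, -11.3946, 1.1263, 0.5082, -0.3996], [-0.0559, 0.0317, 0.0335, -11.3819, 0.069, -0.2936, -0.5866]] [ -0.056    0.0315   0.0333 -11.4023   0.4223   0.1839  -0.5417] 0.39223917365051797
```

drive_tool([
  [0, 0, -0.1, -0.0012, 0, 0.0065, 0.3],
  [0, 0, 0, 0, 0, 0, 0.3],
  [0, 0, 0, 0, 0, 0, 0.3],
])

```text
time: 9.47
tool_pos: [0.494, 0.0973, 0.0258]
tcp_rot: [-2.428, -1.992, 0.001]
wrist_force: [0.1, -0.4, -0.4]
width: 0.387
grip_force: 25.2
```

```bash
python3 rd.py 3; python3 shot.py wl; python3 - <<'E'
import pickle
from h import *
o=pickle.load(open("wl.pkl","rb"));p,T=o["p"],o["T"]
# reproject estimated plug top circle and jaw top edges for checking
im=cv2.imread("pics/wl.png")
def pt(x,y,z): return np.r_[G+EX*x+EY*y,z]
k=4;u0,v0=260,130
big=cv2.resize(im[v0:v0+150*1,u0:u0+200],None,fx=k,fy=k,interpolation=2)
for y0,y1 in((.049,.0712),(-.012,.012)):
    q=np.array([wpix(p,T,pt(x,y,.025)) for x,y in((-.022,y0),(.022,y0),(.022,y1),(-.022,y1))])
    cv2.polylines(big,[np.int32((q-[u0,v0]+.5)*k)],True,(0,0,255),1)
c=T[:3,3]+[0,0,.0275]
q=np.array([wpix(p,T,c+.017*np.r_[np.cos(t),np.sin(t),0]) for t in np.linspace(0,6.28,60)])
b=np.array([wpix(p,T,c+.0025*np.r_[np.cos(t),np.sin(t),0]) for t in np.linspace(0,6.28,30)])
im2=im.copy();cv2.polylines(im2,[np.int32(q)],True,(0,0,255),1);cv2.polylines(im2,[np.int32(b)],True,(0,0,255),1)
cv2.imwrite("pics/wlc.png",cv2.hconcat([big,cv2.resize(im2[220:400,260:380],(400,600),interpolation=2)])[:600,:1200] if big.shape[0]==600 else big)
x=cv2.imread("pics/wlc.png");cv2.imwrite("pics/wlc.png",cv2.resize(x,(800,400)))
E
```

```text
9.5667 [[-0.0572, 0.0302, 0.0258, -11.265, 0.1049, -0.4111, -0.3884], [-0.057, 0.0303, 0.0259, -11.2654, 0.5113, -0.189, -0.3788], [-0.0569, 0.0303, 0.0261, -11.2684, -0.4401, 0.2177, -0.045]] [ -0.057    0.0303   0.0259 -11.2663   0.0587  -0.1274  -0.2707] 0.3855033998327948
9.6167 [0.4945 0.0974 0.0262] -11.27 [-1.e-04 -0.e+00 -1.e+00] [-0.5  0.3  0. ] 0.38849375494286237 25.171116198180243
```

View pics/wlc.png

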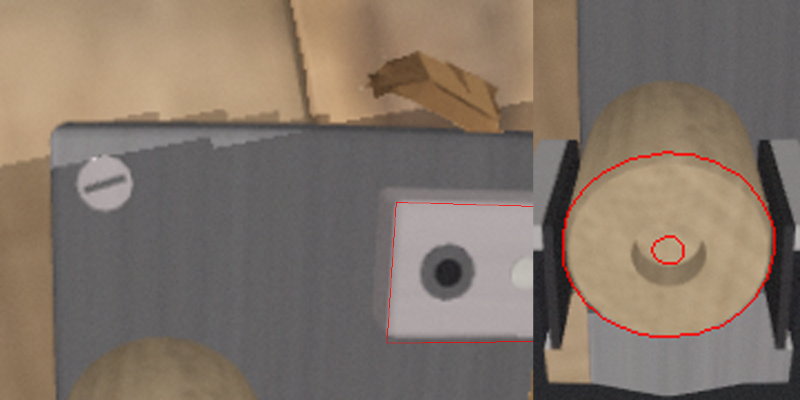

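drive_tool([
  [0, 0, 0.28, 0.0005, 0, 0, 0.3],
  [0, 0, 0, 0, 0.006, 0, 0.3],
  [0, 0, 0, 0, 0.006, 0, 0.3],
  [0, 0, 0, 0, 0.005, 0, 0.3],
  [0, 0, 0, 0, 0.004, 0, 0.3],
  [0, 0, 0, 0, 0.003, 0, 0.3],
  [0, 0, 0, 0, 0, 0, 0.3],
])

```text
time: 10.25
tool_pos: [0.5192, 0.0929, 0.0263]
tcp_rot: [2.434, 1.986, 0.001]
wrist_force: [0.1, 0.3, 0.6]
width: 0.388
grip_force: 25.2
```

```bash
python3 rd.py 2
```

```text
10.3 [[-0.0316, 0.0309, 0.0263, -11.5694, 0.1171, 0.2909, 0.6135], [-0.0322, 0.0308, 0.0262, -11.5691, -0.5902, -0.4391, -0.284]] [ -0.0319   0.0308   0.0262 -11.5692  -0.2365  -0.0741   0.1647] 0.38861044415682106
```

No contact force, and the plug is in the mouth. Pushing on through.

drive_tool([
  [0, 0, 0, 0, 0.007, 0, 0.3],
  [0, 0, 0, 0, 0.007, 0, 0.3],
  [0, 0, 0, 0, 0.007, 0, 0.3],
  [0, 0, 0, 0, 0.007, 0, 0.3],
  [0, 0, 0, 0, 0.007, 0, 0.3],
  [0, 0, 0, 0, 0, 0, 0.3],
])

```text
time: 10.85
tool_pos: [0.5547, 0.0858, 0.0266]
tcp_rot: [2.433, 1.985, 0.003]
wrist_force: [0.2, 0.1, 0.1]
width: 0.384
grip_force: 25.2
```

```bash
python3 rd.py 1
```

```text
10.85 [[0.0045, 0.031, 0.0266, -11.5762, 0.21, 0.1415, 0.0855]] [ 4.50000e-03  3.10000e-02  2.66000e-02 -1.15762e+01  2.10000e-01
  1.41500e-01  8.55000e-02] 0.3840260835932082
```

drive_tool([
  [0, 0, 0, -0.0003, 0.007, 0, 0.3],
  [0, 0, 0, 0, 0.008, 0, 0.3],
  [0, 0, 0, 0, 0.008, 0, 0.3],
  [0, 0, 0, 0, 0.008, 0, 0.3],
  [0, 0, 0, 0, 0.008, 0, 0.3],
  [0, 0, 0, 0, 0.007, 0, 0.3],
  [0, 0, 0, 0, 0, 0, 0.3],
  [0, 0, 0, 0, 0, 0, 0.3],
])

```text
time: 11.57
tool_pos: [0.5979, 0.0764, 0.0262]
tcp_rot: [-2.434, -1.986, -0.0]
wrist_force: [-0.8, -0.0, -1.3]
width: 0.387
grip_force: 25.2
```

```bash
python3 rd.py 2
```

```text
11.6167 [[0.0488, 0.0305, 0.0262, -11.5674, -0.7985, -0.0434, -1.2977], [0.0482, 0.0304, 0.0259, -11.5646, -0.0854, 0.42, -0.5625]] [  0.0485   0.0304   0.026  -11.566   -0.442    0.1883  -0.9301] 0.3873793489662703
```

The plug is through (axis at +48 mm) with no contact force. Next: lift, shift across to the no-go line at the back, and lower.

drive_tool([
  [0, 0, 0, 0, 0, -0.012, 0.3],
  [0, 0, 0, 0, 0, -0.012, 0.3],
  [0, 0, 0, -0.019, 0, 0, 0.3],
  [0, 0, 0, -0.019, 0.001, 0, 0.3],
  [0, 0, 0, -0.019, 0, 0, 0.3],
  [0, 0, 0, 0, 0, 0, 0.3],
  [0, 0, 0, 0, 0, 0, 0.3],
  [0, 0, 0, 0, 0, 0, 0.3],
])

```text
time: 12.33
tool_pos: [0.5876, 0.0209, 0.0513]
tcp_rot: [2.434, 1.986, 0.002]
wrist_force: [-0.0, 0.6, -0.8]
width: 0.39
grip_force: 25.2
```

```bash
python3 rd.py 2
```

```text
12.3833 [[0.0498, -0.026, 0.0513, -11.5762, -0.0458, 0.5582, -0.8299], [0.0497, -0.0257, 0.0511, -11.5402, 0.334, -0.5373, -0.0447]] [ 4.98000e-02 -2.58000e-02  5.12000e-02 -1.15582e+01  1.44100e-01
  1.04000e-02 -4.37300e-01] 0.3930015132330311
```

drive_tool([
  [0, 0, 0, -0.0006, 0, 0.012, 0.3],
  [0, 0, 0, 0, 0, 0.0125, 0.3],
  [0, 0, 0, 0, 0, 0, 0.3],
  [0, 0, 0, 0, -0.007, 0, 0.3],
  [0, 0, 0, 0, -0.005, 0, 0.3],
  [0, 0, 0, 0, -0.002, 0, 0.3],
  [0, 0, 0, 0, 0, 0, 0.3],
  [0, 0, 0, 0, 0, 0, 0.3],
])

```text
time: 13.1
tool_pos: [0.5726, 0.0228, 0.0254]
tcp_rot: [-2.433, -1.987, 0.001]
wrist_force: [-0.4, -0.3, -0.4]
width: 0.388
grip_force: 26.1
```

```bash
python3 rd.py 2
```

```text
13.15 [[0.0347, -0.0271, 0.0254, -11.5383, -0.3596, -0.2559, -0.3966], [0.0352, -0.027, 0.0257, -11.5454, -0.2535, 0.6344, -0.3135]] [  0.035   -0.027    0.0256 -11.5419  -0.3066   0.1892  -0.3551] 0.38952762238594674
```

Now in small steps, watching the force.

drive_tool([
  [0, 0, 0, 0.0005, -0.0015, 0, 0.3],
  [0, 0, 0, 0, -0.001, 0, 0.3],
  [0, 0, 0, 0, 0, 0, 0.3],
  [0, 0, 0, 0, 0, 0, 0.3],
])

```text
time: 13.53
tool_pos: [0.5708, 0.0237, 0.0257]
tcp_rot: [2.434, 1.987, 0.0]
wrist_force: [0.3, -0.5, -1.2]
width: 0.392
grip_force: 26.1
```

drive_tool([
  [0, 0, 0, 0, -0.001, 0, 0.3],
  [0, 0, 0, 0, 0, 0, 0.3],
  [0, 0, 0, 0, 0, 0, 0.3],
])

```text
time: 13.78
tool_pos: [0.5698, 0.0239, 0.0257]
tcp_rot: [-2.434, -1.987, -0.0]
wrist_force: [-0.5, -0.3, -0.5]
width: 0.387
grip_force: 26.1
```

```bash
python3 rd.py 3
```

```text
13.8833 [[0.0318, -0.0265, 0.0257, -11.5511, -0.5082, -0.2559, -0.53], [0.0319, -0.0265, 0.0257, -11.5504, -0.2459, 0.067, 0.4343], [0.0318, -0.0265, 0.0257, -11.5501, 1.0434, -0.2287, -2.2343]] [  0.0318  -0.0265   0.0257 -11.5505   0.0964  -0.1392  -0.7767] 0.38811874841534116
```

drive_tool([
  [0, 0, 0, 0, -0.001, 0, 0.3],
  [0, 0, 0, 0, 0, 0, 0.3],
  [0, 0, 0, 0, 0, 0, 0.3],
])

```text
time: 14.18
tool_pos: [0.5692, 0.0242, 0.0258]
tcp_rot: [2.433, 1.986, 0.001]
wrist_force: [1.2, 1.2, -0.1]
width: 0.389
grip_force: 26.1
```

drive_tool([
  [0, 0, 0, 0, -0.0007, 0, 0.3],
  [0, 0, 0, 0, 0, 0, 0.3],
  [0, 0, 0, 0, 0, 0, 0.3],
])

```text
time: 14.43
tool_pos: [0.5688, 0.0244, 0.026]
tcp_rot: [2.433, 1.986, 0.002]
wrist_force: [0.8, 1.2, -0.6]
width: 0.389
grip_force: 26.0
```

```bash
python3 rd.py 3
```

```text
14.5333 [[0.0307, -0.0263, 0.026, -11.5491, 0.8218, 1.207, -0.6217], [0.0307, -0.0263, 0.026, -11.5491, 2.5937, 0.996, -0.9004], [0.0307, -0.0263, 0.0259, -11.5503, 2.0759, 0.8202, -0.1145]] [  0.0307  -0.0263   0.026  -11.5495   1.8305   1.0077  -0.5455] 0.38788285382467763
```

Light contact: the +y force says the right jaw touches first. I'll shift 0.4 mm left and press a little more.

drive_tool([
  [0, 0, 0, 0.0004, -0.0007, 0, 0.3],
  [0, 0, 0, 0, 0, 0, 0.3],
  [0, 0, 0, 0, 0, 0, 0.3],
])

```text
time: 14.83
tool_pos: [0.568, 0.0249, 0.0259]
tcp_rot: [2.433, 1.986, 0.001]
wrist_force: [3.5, 1.0, -0.2]
width: 0.386
grip_force: 26.1
```

drive_tool([
  [0, 0, 0, 0, -0.0008, 0, 0.3],
  [0, 0, 0, 0, 0, 0, 0.3],
  [0, 0, 0, 0, 0, 0, 0.3],
])

```text
time: 15.08
tool_pos: [0.5676, 0.0251, 0.026]
tcp_rot: [2.433, 1.986, 0.002]
wrist_force: [5.3, 1.7, -0.9]
width: 0.388
grip_force: 26.1
```

```bash
python3 rd.py 3
```

```text
15.1833 [[0.0294, -0.0259, 0.026, -11.5511, 5.3056, 1.7302, -0.9087], [0.0294, -0.0259, 0.026, -11.554, 5.1312, 1.8712, -0.1025], [0.0294, -0.0259, 0.0261, -11.554, 4.4484, 2.5567, 0.1265]] [  0.0294  -0.0259   0.026  -11.553    4.9617   2.0527  -0.2949] 0.38637758912990205
```

drive_tool([
  [0, 0, 0, 0.0006, -0.0004, 0, 0.3],
  [0, 0, 0, 0, 0, 0, 0.3],
  [0, 0, 0, 0, 0, 0, 0.3],
])

```text
time: 15.48
tool_pos: [0.5674, 0.0254, 0.0261]
tcp_rot: [2.432, 1.986, 0.002]
wrist_force: [4.9, 0.3, -0.9]
width: 0.39
grip_force: 26.0
```

```bash
python3 rd.py 3; python3 shot.py wn;python3 - <<'E'
import pickle
from h import *
o=pickle.load(open("wn.pkl","rb"));p,T=o["p"],o["T"];print(ing(T))
im=cv2.imread("pics/wn.png")[130:400,150:460];cv2.imwrite("pics/wnc.png",cv2.resize(im,None,fx=2.2,fy=2.2,interpolation=2))
E
```

```text
15.5833 [[0.0292, -0.0256, 0.0261, -11.5449, 4.949, 0.2831, -0.9087], [0.0291, -0.0256, 0.0261, -11.5483, 5.5175, 0.8685, -1.1123], [0.0292, -0.0256, 0.0261, -11.5468, 4.9215, -0.1607, -0.3382]] [  0.0292  -0.0256   0.0261 -11.5467   5.1293   0.3303  -0.7864] 0.3892820830135917
15.6333 [0.5674 0.0253 0.0261] -11.55 [ 1.8e-03 -4.0e-04 -1.0e+00] [ 4.7  1.1 -0.6] 0.3871200311297266 26.03571844752878
(array([ 0.0291, -0.0256,  0.0261]), np.float64(-11.55), array([ 0.0018, -0.0004]))
```

View pics/wnc.png

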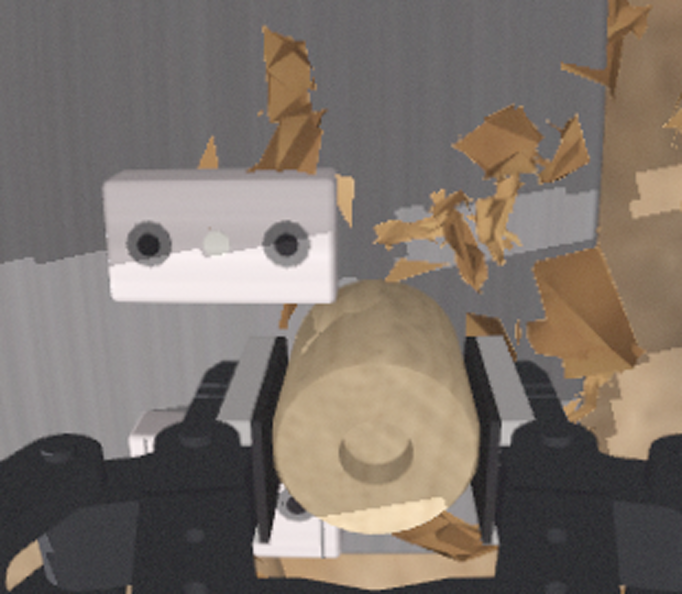

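Both jaws are loaded: axial force about 5 N, lateral about 1 N (single-corner contact would be mostly lateral). I'll give one slightly firmer press, then back off, lift, and plan the move to the tray.

drive_tool([
  [0, 0, 0, 0.0002, -0.0005, 0, 0.3],
  [0, 0, 0, 0, 0, 0, 0.3],
  [0, 0, 0, 0, 0, 0, 0.3],
  [0, 0, 0, 0, 0, 0, 0.3],
])

```text
time: 16.02
tool_pos: [0.5674, 0.0254, 0.0262]
tcp_rot: [2.432, 1.985, 0.003]
wrist_force: [5.8, -0.9, -1.6]
width: 0.387
grip_force: 26.0
```

drive_tool([
  [0, 0, 0, 0, 0.004, 0, 0.3],
  [0, 0, 0, 0, 0.008, 0, 0.3],
  [0, 0, 0, 0, 0.004, -0.01, 0.3],
  [0, 0, 0, 0, 0, -0.03, 0.3],
  [0, 0, 0, 0, 0, -0.03, 0.3],
  [0, 0, 0, 0, 0, 0, 0.3],
])

```text
time: 16.52
tool_pos: [0.5861, 0.0225, 0.1023]
tcp_rot: [2.429, 1.983, 0.011]
wrist_force: [2.3, 0.3, 1.0]
width: 0.388
grip_force: 26.1
```

```bash
python3 - <<'E'
from h import *
s=status.read_state();T=pose(s);print(s["time"],T[:3,3])
P=read_camera("top");m=masks_of(P,"tray")[0]["mask"].astype(np.uint8)
plan(T,down(.5548,.2748,.095,.235))
E
```

```text
16.5167 [0.58609318 0.02247386 0.1022752 ]
N 7 [0.0731, 0.0032, -3.5742, 0.0363, -0.005, 0.001]
```

At the last press the TCP didn't advance, with 5.9 N axial and 0.3 N lateral: the plug is stopped by both jaws and passes. On to the tray.

drive_tool([
  [0, 0, -3.57, 0.0363, -0.005, 0, 0.3],
  [0, 0, -3.57, 0.0363, -0.005, 0, 0.3],
  [0, 0, -3.57, 0.0363, -0.005, 0, 0.3],
  [0, 0, -3.57, 0.0363, -0.005, 0, 0.3],
  [0, 0, -3.57, 0.0363, -0.005, 0, 0.3],
  [0, 0, -3.57, 0.0363, -0.005, 0, 0.3],
  [0, 0, -3.57, 0.0363, -0.005, 0, 0.3],
  [0, 0, 0, 0, 0, 0, 0.3],
])

```text
time: 17.28
tool_pos: [0.5473, 0.2804, 0.094]
tcp_rot: [-1.936, -2.47, 0.003]
wrist_force: [1.1, 0.1, -0.6]
width: 0.388
grip_force: 26.1
```

drive_tool([
  [0, 0, 0, 0, 0, 0, 0.3],
  [0, 0, 0, 0, 0, 0, 0.3],
])

```text
time: 17.45
tool_pos: [0.5495, 0.2747, 0.0942]
tcp_rot: [-1.945, -2.466, 0.005]
wrist_force: [0.1, -0.7, 0.3]
width: 0.39
grip_force: 26.1
```

```bash
python3 shot.py wt tray checked_plug;python3 - <<'E'
from h import *
im=cv2.imread("pics/wt.png");cv2.imwrite("pics/wtc.png",cv2.resize(im[80:400,170:490],(600,600),interpolation=2))
T=pose(status.read_state());print(T[:3,3],np.degrees(yaw(T)));plan(T,down(.5548,.2748,.03,.235),4)
E
```

```text
checked_plug 0.7 [301.  79. 370. 145.] 335.4 111.4 [0.538  0.3572 0.02  ]
checked_plug 0.44 [373.   0. 406.  10.] 389.0 2.4 [0.5529 0.4319 0.02  ]
17.45 [0.5495 0.2747 0.0942] 13.47 [-0.0027 -0.0019 -1.    ] [ 0.1 -0.7  0.3] 0.3900773246380333 26.115841328864917
[0.55073439 0.27377473 0.09507745] 13.32938264451959
N 4 [-0.0184, 0.0082, -0.0338, 0.0, 0.0011, 0.0163]
```

View pics/wtc.png

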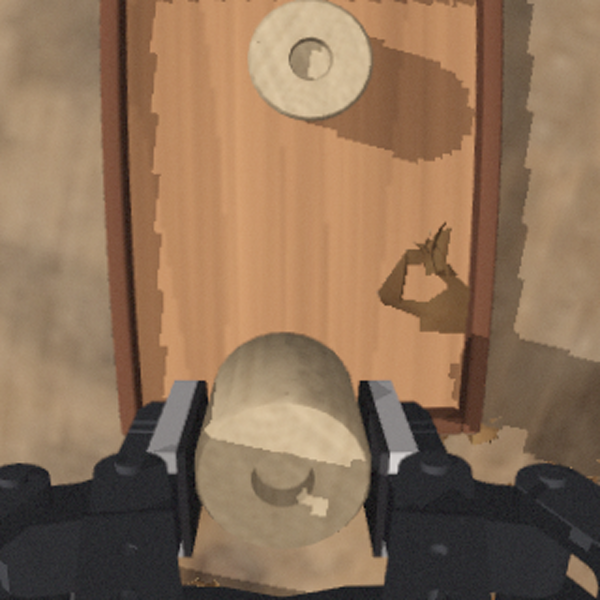

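The crop shows the checked plug at (310,60), the tray's near corners at about (125,432) and (480,430), and the held plug over the free half.

```bash
python3 - <<'E'
import pickle
from h import *
o=pickle.load(open("wt.pkl","rb"));p,T=o["p"],o["T"];k=320/600
f=lambda c,z:wonz(p,T,c[0]*k+170,c[1]*k+80,z)[:2]
a,b=f((123,432),.016),f((482,430),.016);c,d=f((101,20),.016),f((502,20),.016)
print(a,b,c,d)
ex=(b-a)/np.linalg.norm(b-a);print(np.linalg.norm(b-a),np.degrees(np.arctan2(ex[1],ex[0])),np.degrees(np.arctan2(*(c-a)[::-1])),np.degrees(np.arctan2(*(d-b)[::-1])))
y=np.radians(13.6);n=np.r_[-np.sin(y),np.cos(y)]
print("space",(a+b)/2+n*.045, "held bore",f((283,474),T[2,3]+.0275))
E
```

```text
[0.50370332 0.21834361] [0.62945954 0.24898057] [0.46997772 0.35608026] [0.59478036 0.38697167]
0.1294343436904102 13.691787391860876 103.75850056380594 104.10711348804759
space [0.55600003 0.27740034] held bore [0.54938735 0.27485059]
```

drive_tool([
  [0, 0, 0, 0.0008, 0.0025, 0.018, 0.3],
  [0, 0, 0, 0.0008, 0.0026, 0.018, 0.3],
  [0, 0, 0, 0, 0, 0.018, 0.3],
  [0, 0, 0, 0, 0, 0.014, 0.3],
  [0, 0, 0, 0, 0, 0, 0.3],
  [0, 0, 0, 0, 0, 0, 0.3],
])

```text
time: 18.1
tool_pos: [0.5546, 0.2768, 0.0266]
tcp_rot: [-1.947, -2.464, 0.004]
wrist_force: [-1.1, -0.5, 0.5]
width: 0.391
grip_force: 26.1
```

```bash
python3 - <<'E'
from h import *
for i in range(3):
    s=status.read_state();read_camera("top")
T=pose(s);print(s["time"],T[:3,3],np.degrees(yaw(T)),T[:2,2],s["wrist_force"]);plan(T,down(.5553,.2765,.019,.235),2)
E
```

```text
18.2 [0.55622849 0.2779384  0.02861787] 13.396311121928072 [0.00127523 0.00054874] [ 0.47009313 -0.64380613 -0.45389983]
N 2 [0.0392, -0.0068, -0.0341, -0.0006, -0.0006, 0.0048]
```

drive_tool([
  [0, 0, 0, -0.0006, -0.0006, 0.005, 0.3],
  [0, 0, 0, -0.0006, -0.0006, 0.003, 0.3],
  [0, 0, 0, 0, 0, 0.001, 0.3],
  [0, 0, 0, 0, 0, 0, 0.3],
  [0, 0, 0, 0, 0, 0, 0.3],
])

```text
time: 18.67
tool_pos: [0.5543, 0.2766, 0.0186]
tcp_rot: [-1.946, -2.466, 0.0]
wrist_force: [-0.7, -0.2, 0.5]
width: 0.393
grip_force: 26.1
```

drive_tool([
  [0, 0, 0, 0, 0, 0.0006, 0.3],
  [0, 0, 0, 0, 0, 0, 0.3],
  [0, 0, 0, 0, 0, 0, 0.3],
])

```text
time: 18.92
tool_pos: [0.5545, 0.2767, 0.0181]
tcp_rot: [1.946, 2.466, 0.0]
wrist_force: [0.0, 0.1, -1.4]
width: 0.394
grip_force: 26.1
```

drive_tool([
  [0, 0, 0, 0, 0, 0.0006, 0.3],
  [0, 0, 0, 0, 0, 0, 0.3],
  [0, 0, 0, 0, 0, 0, 0.3],
])

```text
time: 19.17
tool_pos: [0.5546, 0.2767, 0.0178]
tcp_rot: [1.946, 2.466, 0.0]
wrist_force: [-1.2, -0.4, 1.3]
width: 0.391
grip_force: 26.2
```

drive_tool([
  [0, 0, 0, 0, 0, 0.0008, 0.3],
  [0, 0, 0, 0, 0, 0, 0.3],
  [0, 0, 0, 0, 0, 0, 0.3],
])

```text
time: 19.42
tool_pos: [0.5547, 0.2768, 0.0178]
tcp_rot: [1.946, 2.466, 0.0]
wrist_force: [-2.8, -0.8, 6.3]
width: 0.39
grip_force: 26.7
```

drive_tool([
  [0, 0, 0, 0, 0, 0.0006, 0.3],
  [0, 0, 0, 0, 0, 0, 0.3],
  [0, 0, 0, 0, 0, 0, 0.3],
])

```text
time: 19.67
tool_pos: [0.5547, 0.2767, 0.0177]
tcp_rot: [1.946, 2.466, 0.0]
wrist_force: [-2.9, -0.4, 9.4]
width: 0.389
grip_force: 27.1
```

The plug is on the floor. I'll ease the load, open, and rise.

drive_tool([
  [0, 0, 0, 0, 0, -0.0012, 0.3],
  [0, 0, 0, 0, 0, 0, 0.45],
  [0, 0, 0, 0, 0, 0, 0.55],
  [0, 0, 0, 0, 0, 0, 0.7],
  [0, 0, 0, 0, 0, 0, 0.7],
  [0, 0, 0, 0, 0, 0, 0.7],
])

```text
time: 20.17
tool_pos: [0.5543, 0.2765, 0.0169]
tcp_rot: [-1.946, -2.466, 0.001]
wrist_force: [0.7, 0.4, 0.4]
width: 0.701
grip_force: 0.0
```

drive_tool([
  [0, 0, 0, 0, 0, -0.01, 0.7],
  [0, 0, 0, 0, 0, -0.02, 0.7],
  [0, 0, 0, 0, 0, -0.035, 0.7],
  [0, 0, 0, 0, 0, -0.035, 0.7],
  [0, 0, 0, 0, 0, -0.035, 0.7],
  [0, 0, 0, 0, 0, -0.02, 0.7],
  [0, 0, 0, 0, 0, 0, 0.7],
  [0, 0, 0, 0, 0, 0, 0.7],
])

```text
time: 20.83
tool_pos: [0.5558, 0.2773, 0.1753]
tcp_rot: [1.945, 2.464, 0.007]
wrist_force: [0.3, -0.7, -0.3]
width: 0.702
grip_force: 0.0
```

```bash
python3 shot.py we plug; python3 - <<'E'
import cv2
cv2.imwrite("pics/wec.png",cv2.imread("pics/we.png")[40:400,150:510])
E
```

```text
plug 0.7 [296. 200. 341. 251.] 317.7 225.7 [0.5549 0.2733 0.02  ]
20.8333 [0.5558 0.2773 0.1753] 13.44 [ 0.0046  0.0021 -1.    ] [ 0.3 -0.7 -0.3] 0.7016268354804074 0.0
```

View pics/wec.png

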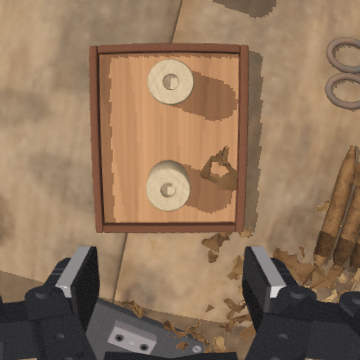

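The picture shows both plugs standing upright in the tray: the checked one at crop (171,82) and the new one at (168,187). The gripper is clear of everything.

```bash
python3 -c "
from h import *
print(workorder.finish_job())"
```

```text
the job is handed in; nothing more can be done
None
```

The plug passes: it went through the go gap without contact, both no-go jaws stopped it at about 6 N, and it now stands upright in the tray beside the checked plug; the job was handed in at about 21 s.

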